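Change the element of a vacuum-line filter and lock its bayonet cap

ROBOT

A 7-joint arm with a two-finger parallel gripper is mounted at the origin on a cart in front of the work surface, level with it; the furniture and walls round the work are solid. World frame = base frame: x ahead of the robot, y to its left, z up, the work surface at z = 0. Lengths are in m, angles in rad, forces in N, time in s.
With the tool pointing down it reaches from about 0.425 to 0.875 m from the base axis. Payload 8.4 kg.
Tool frame: the origin (TCP) lies at the very end of the fingers, on their centre line; the grasp point (between the pads) lies 19 mm behind it; z points along the fingers, y is the line along which they close (so a half turn about z gives the same grasp; the last joint's range is limited). The gripper opens to 87 mm and grips with 3 to 60 N. Pads are 19 mm wide; open, the fingers measure 117 mm over their backs; the gripper's body (75 mm by 190 mm) begins 51 mm behind the grasp point.
Start: joints at [1.184, 0.333, 0.04, 1.465, -0.013, 1.343, -0.059], TCP at [0.184, -0.623, 0.183] pointing down, gripper open.
Joint ranges: [-2.58, 2.58], [-0.38, 2.09], [-1.3, 1.39], [0.25, 2.4], [-1.5, 4.64], [0.08, 2.09], [-2.65, 2.65]. Speed limits (rad/s): [2.22, 2.22, 2.79, 2.79, 3.14, 3.14, 3.14].

INTERFACE

Orientations are given as [roll, pitch, yaw] about the fixed x, y, z axes, in that order (R = Rz(yaw) Ry(pitch) Rx(roll)).
In Python, from workcell import arm gives the robot as it stands.
- The arm moves only by the tool servo_tool, never from a script. Its argument "targets" is one flat list of numbers, 7 for each row, row after row: the shift along the tool's x, y, z in units of 60 cm (1.0 is 60 cm), then the turn, a rotation vector about the tool's x, y, z in units of 2 rad (1.0 is 2 rad), then the opening, from 0 (shut) to 1 (fully open). A call has 1 to 20 rows; each row shifts and turns the commanded pose from where the row before left it, along the tool's axes as they then stand; what a row does not reach is not made up. A row lasts 1/8 s, in which the tool goes at most 62.5 mm and 10.7 degrees, less where a joint would pass 70% of its speed; a pose out of reach is approached as far as the arm can. A call with a number of a shift or a turn outside -1 to 1 is refused whole. A call with a gripper value outside its range is refused whole. The fingers move at their own pace and stop on an object; "squeeze" is the grip in N (left out, the last holds). Time passes only in rows, so rows that do not move let the fingers close. It gives the time, the measured TCP pose, the force, the opening and the grip force at its end, in the units of the state.
- arm.state(): the state, without advancing time (a new reading comes with each control period).
- arm.snapshot(name): name is "scene" or "side" or "wrist"; returns (picture, depth): 480x640x3 uint8, red, green, blue; 480x640 float32, m along the optical axis (not along the pixel's ray), 0 where there is no reading.
- arm.camera_model(name): a dict with "mtx" (3x3 intrinsics, pixels), "k1" (the pictures are not rectified: a ray, as slopes to the right and down, at radius r is drawn at 1 + k1 r^2 times it, then the intrinsics apply), "pose" (4x4, takes a point from camera to world coordinates). Camera axes: x right, y down, z forward; pixel columns grow to the right and rows downward; lengths in m; the calibration is good to about 2 mm. A picture is of the moment at which its call begins: read the wrist's pose just before it. camera_model takes no time and is no camera call; for the wrist camera it gives the pose at the moment of the call.
- arm.sign_off(): hands the job in; it is judged then, once.
The state is a dict: "clock": time; "q": joint angles; "joint_velocities": joint speeds; "tau": joint torques, N m; "eef_pos": TCP position; "tool_rot": TCP orientation; "wrist_force": force on the tool from outside, world axes, zero at the start; "ft_torque": the same for the moment, N m; "gripper_width": finger opening in m; "gripper_force": force on a finger pad.
Only numpy, scipy, OpenCV 4.12 (cv2) and the standard library are available. Lean on these libraries where they do the work, as an engineer would, in place of code of your own. Each camera call takes 0.05 s, during which the arm holds its last target. There are 200 camera calls.

TASK

Put the white filter element upright into the well of the vacuum-line filter housing, turned so that the rib on its side drops into the groove in the well, and let go of it. Then set the grey cap over it with its two lugs in the housing's entry slots, push it down against the spring until its gasket sits on the rim, and twist it clockwise (seen from above) about a quarter turn to its stop. Finish while still gripping the cap and pressing it fully down on the rim, ready for the leak test (let go, the spring lifts it off its seal); leave the flask, the sample bottle and the petri dish round the housing standing where they are.

Things in the scene. Friction and masses are not known exactly. Their poses are not given: they have to be found in the camera images.
- housing: filter housing: upright aluminium cup, 72 mm across, 66 mm high, fixed on a grey foot plate (104 x 132 x 10 mm), a steel hose barb at either side. Origin: centre of the foot's underside; z up, axis of the cup. Its own x runs through the two entry slots in the rim, its own +y points to the key groove in the well
- housing_rim (a point): centre of the rim's flat top face, 66 mm above the bench; axes as the housing's. The rim is 6 mm thick, inner radius 25 mm. Under it runs the bayonet channel: lugs put down through the slots turn clockwise seen from above (from +x towards -y) for 80 degrees to a fixed stop; the other way is blocked
- entry_slot (a point): one of the two equal entry slots, 14 mm wide, cut through the rim from radius 25 to 31.5 mm, at the housing's own +x and -x; this point: the +x one, 28 mm from the axis, level with the rim's top
- groove_mouth (a point): top of the key groove, 20 mm from the axis at the housing's own +y, 18 mm below the rim, where the well begins: 34 mm across, with a conical mouth 43 mm wide and 6 mm deep; the groove is 9.6 mm wide (14 mm at its mouth), reaches to radius 23 mm and runs to the bottom
- spring_seat (a joint): how far the sprung seat at the bottom of the well is pressed down, m: 0 free (seat 42 mm below the rim; an element standing on it rises 22 mm above the rim), 0.008 with the cap fully down over an element, 0.010 at most. Spring: 3 N at 0, 7.8 N at 0.008
- element_centre (a point): filter element, white, upright on the bench: a cylinder 30.6 mm across, 64 mm tall, pleated (greyish) lower down, with a plain collar over its top 22 mm to grip, about 60 g. This point: on its axis, half-way up (32 mm above its underside); z up, y towards the rib on its side
- element_rib (a point): top of the element's key rib, 20 mm from its axis at its own +y, 24 mm above its underside; the rib is 6 mm wide, reaches to radius 20.5 mm and runs down to the underside
- cap_grip (a point): bayonet cap, grey plastic, upright on the bench, 60 mm high, about 120 g: dome 66 mm across, on top a straight wing to grip, 46 mm long, 12 mm thick, 26 mm high. This point: centre of the wing, 47 mm above the cap's underside, 13 mm above the dome; z up, x along the wing. Fully down on the housing it is 31 mm above the rim
- cap_face (a point): centre of the cap's flat sealing face, 16 mm above its underside; fully down it lies on the rim. It is 8 mm above the rim when the cap first touches a seated element, the lugs then 6 mm deep in the slots. Turned under the rim the cap has 3 mm of up and down play; the spring lifts it by that when nothing presses
- cap_lug (a point): one of the cap's two equal lugs, at its own +x and -x (in line with the wing; both ways round fit): 9 mm wide, 5 mm high, to radius 29.5 mm, underside 2 mm above the cap's underside; this point: 27 mm from the axis. They stand on a skirt 46 mm across, 37 mm inside and 16 mm deep that goes inside the rim
- flask: conical glass flask with a cotton plug, 82 mm across, 143 mm high, standing behind the housing; origin centre of its underside
- sample_bottle: small white sample bottle with a white screw cap, 51 mm across, 100 mm high, standing behind the housing; origin centre of its underside
- dish: closed petri dish, 92 mm across, 19 mm high, in front of the housing; origin centre of its underside
Things that resemble listed ones, but are neither listed nor needed, are in the scene too. Leave any purple look-alike of the part that bears cap_grip alone.

How it is judged:
On the way, in this order (a step that is already met when the one before it is completed fails the run):
1. the element stands in the well on its sprung seat, rib in the groove, and has been let go (horizontal distance between element_centre and housing_rim below 0.004 m and horizontal distance between element_rib and groove_mouth below 0.005 m and z of element_centre in the frame of housing_rim below -0.0075 m and contact force between the fingers and element below 0.1 N), for 0.2 s.
2. the cap is pushed down through the entry slots, not yet turned (horizontal distance between cap_face and housing_rim below 0.004 m and z of cap_face in the frame of housing_rim below 0.0045 m and value of joint spring_seat above 0.003 m and angle between the x axis of cap_grip and the x axis of housing, either way round below 0.4 rad), for 0.05 s.
At the end, for the whole second after the job is handed in: Element in the well, rib in groove (5 mm), seat pressed down over 6.2 mm; cap centred (4 mm), level (0.06 rad), sealing face at most 1.6 mm above the rim, turned at least 70 degrees from the entry slots, and still gripped by the fingers (over 3 N) (horizontal distance between element_rib and groove_mouth below 0.005 m and value of joint spring_seat above 0.0062 m and horizontal distance between cap_face and housing_rim below 0.004 m and z of cap_face in the frame of housing_rim below 0.0016 m and angle between cap_grip's own z axis and vertical below 0.06 rad and angle between the x axis of cap_grip and the x axis of housing, either way round above 1.22 rad and contact force between the fingers and cap above 3 N); the arm keeps its last pose, push and grip.
It fails at once if the flask is pushed or tipped (distance of flask from where it was at the start of the episode above 0.03 m or angle between flask's own z axis and vertical above 0.35 rad).
It fails at once if the sample bottle is pushed or tipped (distance of sample_bottle from where it was at the start of the episode above 0.03 m or angle between sample_bottle's own z axis and vertical above 0.35 rad).
It fails at once if the petri dish is pushed or tipped (distance of dish from where it was at the start of the episode above 0.03 m or angle between dish's own z axis and vertical above 0.35 rad).
It also fails if it takes over 69 s, if anything falls off the work surface, if the arm or the gripper's body presses on something with over 40 N, if the wrist force passes 120 N, or if a joint passes its speed limit or range.

## Working session

There is one attempt and no reset: what is moved stays moved. The work goes in short steps, Python scripts to look and compute and a tool call to move; the robot and the scene stay as the last step left them, time stands still between calls to the robot, and variables do not carry over. Pictures are saved under pics/ and viewed, at most 10 in all, crops included, and the job is handed in when it is done.

Besides the shell and the picture viewer there is one more tool, called after "Call:" as name(argument=value, ...) on one line, values as JSON. servo_tool: Moves the arm, as the interface text tells. Its arguments: {"type":"object","properties":{"targets":{"type":"array"},"squeeze":{"type":"number"}},"required":["targets"]}

```bash
mkdir -p pics; ls
cat > h.py <<'E'
import numpy as np, cv2
from workcell import arm
def snap(n):
    m=arm.camera_model(n); p,d=arm.snapshot(n)
    np.savez('pics/'+n+'.npz',p=p,d=d,mtx=m['mtx'],k1=m['k1'],pose=m['pose'])
    return p,d,m
def load(n): 
    z=np.load('pics/'+n+'.npz'); return z['p'],z['d'],z
def rays(m,uv):
    k=float(m['k1']); uv=np.atleast_2d(np.array(uv,float)).reshape(-1,1,2)
    s=np.array(m['mtx'],float)
    p=(uv[:,0]-s[:2,2])/[s[0,0],s[1,1]]
    q=p.copy()
    for _ in range(20): q=p/(1+k*(q**2).sum(1,keepdims=True))
    return np.c_[q,np.ones(len(q))]
def atdepth(m,d,uv):
    uv=np.atleast_2d(uv); r=rays(m,uv); z=np.array([d[int(v),int(u)] for u,v in uv])
    P=np.array(m['pose']); return (r*z[:,None])@P[:3,:3].T+P[:3,3]
def atz(m,uv,z):
    P=np.array(m['pose']); r=rays(m,uv)@P[:3,:3].T; o=P[:3,3]
    return o+r*((z-o[2])/r[:,2])[:,None]
def cloud(m,d):
    v,u=np.mgrid[:480,:640]; uv=np.c_[u.ravel(),v.ravel()]
    P=np.array(m['pose']); return ((rays(m,uv)*d.ravel()[:,None])@P[:3,:3].T+P[:3,3]).reshape(480,640,3)
E
python3 - <<'E'
from h import *
a=snap('scene');b=snap('side')
cv2.imwrite('pics/a.png',cv2.cvtColor(a[0],cv2.COLOR_RGB2BGR));cv2.imwrite('pics/b.png',cv2.cvtColor(b[0],cv2.COLOR_RGB2BGR))
for x in(a,b):print(np.round(x[2]['pose'],3))
print(arm.state())
E
```

```text
pics
[[ 0.676 -0.493  0.547  0.071]
 [-0.736 -0.469  0.488 -0.414]
 [ 0.016 -0.733 -0.68   0.648]
 [ 0.     0.     0.     1.   ]]
[[-0.928 -0.26   0.266  0.327]
 [-0.371  0.627 -0.685  0.615]
 [ 0.012 -0.735 -0.678  0.641]
 [ 0.     0.     0.     1.   ]]
{'clock': 0.1, 'q': array([ 1.18381454,  0.33385573,  0.03990173,  1.46614857, -0.01338536,
        1.34333196, -0.05851654]), 'joint_velocities': array([-8.57258434e-04, -1.67985331e-03, -7.53212833e-04, -1.09151082e-03,
        2.13842424e-03, -1.06275881e-03,  4.55110064e-05]), 'tau': array([ 5.86264665e-03, -6.57800317e+01,  1.34144794e+00, -4.04706931e+01,
       -5.94435702e-02,  4.08168405e-02,  1.46890752e-04]), 'eef_pos': array([ 0.18429995, -0.6228255 ,  0.18235543]), 'tool_rot': array([-3.14012005e+00,  1.22490649e-04,  2.87726641e-01]), 'wrist_force': array([0.35458098, 0.54195853, 0.26289903]), 'ft_torque': array([ 0.02155261,  0.06773203, -0.01996898]), 'gripper_force': 0.0, 'gripper_width': 0.08674662260700418}
```

View pics/a.png

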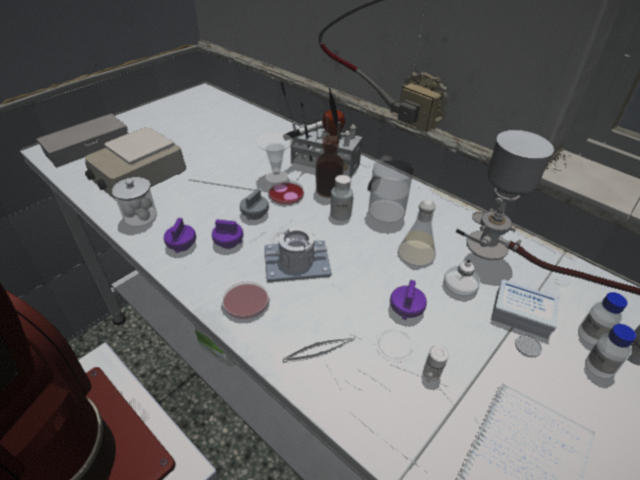

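View pics/b.png

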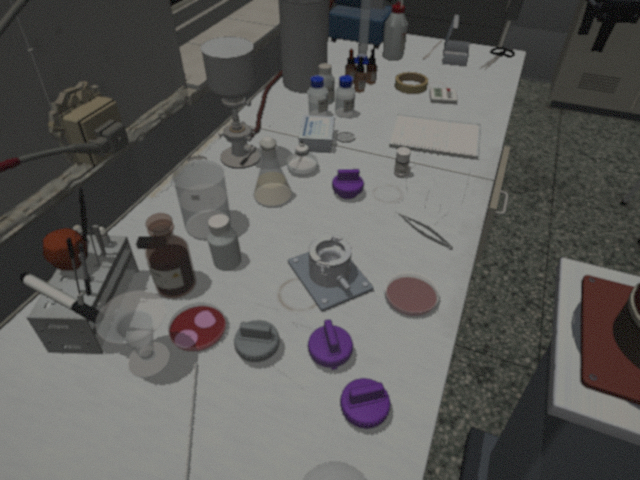

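The scene view shows the housing at (297,255), the grey cap at (254,205), the element at (435,365) and the dish at (246,300). The flask is at (418,240) and the bottle at (341,200). In the side view, the housing is at (330,262), the cap at (257,340) and the element at (402,160).

Run:
```python
from h import *
crops=[('scene',297,250,45,34),('scene',435,365,30,22),('scene',254,205,30,22),('side',330,268,45,34),('side',402,161,24,18),('side',257,340,32,24)]
T=[]
for n,u,v,w,h in crops:
    p,d,m=load(n); c=p[v-h:v+h,u-w:u+w]; T.append(cv2.resize(c,(266,200),interpolation=cv2.INTER_CUBIC))
cv2.imwrite('pics/c.png',cv2.cvtColor(np.vstack([np.hstack(T[:3]),np.hstack(T[3:])]),cv2.COLOR_RGB2BGR))
from scipy.optimize import least_squares
def circ(P):
    f=lambda x:np.hypot(P[:,0]-x[0],P[:,1]-x[1])-x[2]
    return least_squares(f,[*P[:,:2].mean(0),.02],loss='soft_l1',f_scale=.001).x
for n in('scene','side'):
    p,d,m=load(n);C=cloud(m,d)
    px=dict(housing=(297,255),elem=(435,368),cap=(254,208),flask=(418,245),bottle=(341,205),dish=(246,300)) if n=='scene' else dict(housing=(330,268),elem=(402,163),cap=(257,343),flask=(270,185),bottle=(225,250),dish=(412,295))
    for k,(u,v) in px.items():
        c=C[v,u]; r=dict(housing=.06,elem=.035,cap=.05,flask=.07,bottle=.05,dish=.06)[k]
        A=C[v-60:v+60,u-60:u+60].reshape(-1,3); A=A[np.hypot(*(A-c)[:,:2].T)<r]; A=A[A[:,2]>.006]
        print(n,k,c.round(3),len(A),'bbox',A.min(0).round(3),A.max(0).round(3),'zpct',np.percentile(A[:,2],[5,50,90,98]).round(3))
```

```text
scene housing [0.504 0.027 0.056] 1981 bbox [ 0.45  -0.021  0.006] [0.564 0.086 0.071] zpct [0.009 0.028 0.066 0.069]
scene elem [ 0.481 -0.305  0.04 ] 602 bbox [ 0.472 -0.313  0.006] [ 0.508 -0.285  0.068] zpct [0.011 0.051 0.065 0.066]
scene cap [0.56  0.22  0.037] 578 bbox [0.542 0.206 0.006] [0.606 0.269 0.064] zpct [0.019 0.036 0.06  0.063]
scene flask [ 0.699 -0.128  0.05 ] 1635 bbox [ 0.681 -0.158  0.006] [ 0.746 -0.077  0.143] zpct [0.012 0.055 0.128 0.14 ]
scene bottle [0.698 0.077 0.045] 847 bbox [0.686 0.064 0.006] [0.735 0.115 0.104] zpct [0.013 0.061 0.1   0.102]
scene dish [0.378 0.038 0.018] 1554 bbox [ 0.337 -0.     0.007] [0.427 0.092 0.023] zpct [0.012 0.02  0.022 0.022]
side housing [0.516 0.087 0.058] 2884 bbox [0.458 0.027 0.006] [0.575 0.134 0.07 ] zpct [0.009 0.028 0.065 0.067]
side elem [ 0.49  -0.284  0.04 ] 398 bbox [ 0.474 -0.312  0.006] [ 0.509 -0.281  0.065] zpct [0.009 0.04  0.063 0.065]
side cap [0.568 0.249 0.034] 1614 bbox [0.54  0.207 0.013] [0.61  0.274 0.063] zpct [0.021 0.035 0.059 0.061]
side flask [ 0.713 -0.09   0.05 ] 1666 bbox [ 0.682 -0.141  0.006] [ 0.758 -0.074  0.142] zpct [0.01  0.055 0.126 0.139]
side bottle [0.699 0.111 0.053] 1450 bbox [0.687 0.07  0.006] [0.739 0.118 0.102] zpct [0.013 0.064 0.099 0.101]
side dish [0.38  0.057 0.019] 1957 bbox [ 0.338 -0.     0.006] [0.428 0.094 0.023] zpct [0.012 0.019 0.021 0.021]
```

View pics/c.png

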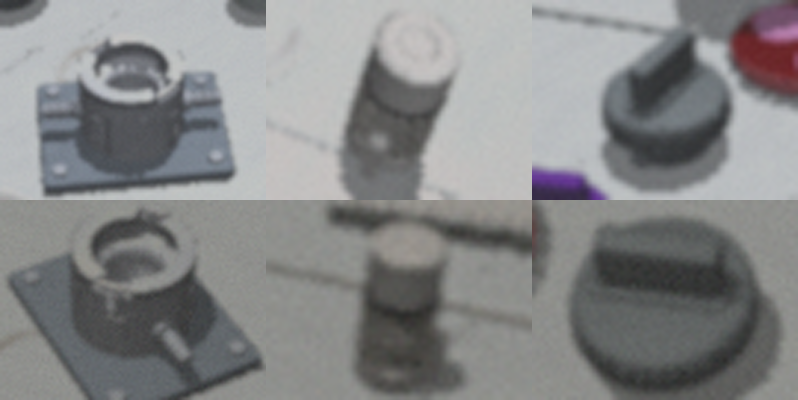

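The crops show the housing slots at front-right and back-left of the rim in the scene view. On the element there's a bright spot low down on the side facing the scene camera. Next I'll work out the wrist camera offset and the move to the element.

```bash
cat >> h.py <<'E'
from scipy.spatial.transform import Rotation as R
def Rt(s=None):
    s=s or arm.state(); return R.from_euler('xyz',s['tool_rot']), s['eef_pos']
def delta(target,yaw):
    "shift in current tool frame (units/0.6) to target TCP and turn (units/2) to pointing-down yaw"
    r,p=Rt(); g=R.from_euler('xyz',[np.pi,0,yaw])
    return (r.inv().apply(np.array(target)-p)/.6).round(4),((r.inv()*g).as_rotvec()/2).round(4)
E
python3 - <<'E'
from h import *
r,p=Rt(); m=arm.camera_model('wrist'); P=np.array(m['pose'])
print('cam in tool',(r.inv().apply(P[:3,3]-p)).round(3)); print((r.inv().as_matrix()@P[:3,:3]).round(3)); print(m['mtx'],m['k1'])
print(delta([.45,-.33,.22],0.29))
E
```

```text
cam in tool [ 0.068  0.001 -0.201]
[[-0.    -0.969 -0.248]
 [ 1.     0.    -0.001]
 [ 0.001 -0.248  0.969]]
[[430.82865407   0.         320.07532051]
 [  0.         430.82865407 235.1595381 ]
 [  0.           0.           1.        ]] -0.09153654027499637
(array([ 0.5631, -0.3424, -0.0623]), array([-0.0007,  0.0001, -0.0011]))
```

Call:
servo_tool(targets=[0.07,-0.043,-0.008,0,0,0,1,0.07,-0.043,-0.008,0,0,0,1,0.07,-0.043,-0.008,0,0,0,1,0.07,-0.043,-0.008,0,0,0,1,0.07,-0.043,-0.008,0,0,0,1,0.07,-0.043,-0.008,0,0,0,1,0.07,-0.043,-0.008,0,0,0,1,0.07,-0.043,-0.008,0,0,0,1,0,0,0,0,0,0,1,0,0,0,0,0,0,1])

```text
clock: 1.35
eef_pos: [0.4475, -0.3303, 0.2212]
tool_rot: [-3.141, 0.001, 0.288]
wrist_force: [-0.2, -0.5, -1.2]
gripper_width: 0.087
gripper_force: 0.0
```

Run:
```python
from h import *
s=arm.state();print(s['clock'],s['eef_pos'],s['tool_rot'],abs(s['joint_velocities']).max())
p,d,m=snap('wrist');C=cloud(m,d)
M=(np.hypot(C[...,0]-.49,C[...,1]+.297)<.035)&(C[...,2]>.01)&(d>0)
ys,xs=np.where(M);print(xs.min(),xs.max(),ys.min(),ys.max())
u,v=int(xs.mean()),int(ys.mean());print(u,v)
A=C[M];T=A[A[:,2]>.055];print('top',T.mean(0),T.min(0),T.max(0))
x0=max(u-80,0);y0=max(v-60,0);c=p[y0:y0+120,x0:x0+160];print(x0,y0)
cv2.imwrite('pics/d.png',cv2.cvtColor(cv2.resize(c,None,fx=5,fy=5,interpolation=cv2.INTER_CUBIC),cv2.COLOR_RGB2BGR))
```

```text
1.35 [ 0.44754188 -0.33032307  0.22115942] [-3.14128965e+00  8.49095442e-04  2.87689983e-01] 0.01709870202851084
0 372 125 479
187 390
top [ 0.46873026 -0.30237246  0.35632378] [ 0.45813091 -0.3311522   0.05566026] [ 0.50893391 -0.2687602   0.3812016 ]
107 330
```

View pics/d.png

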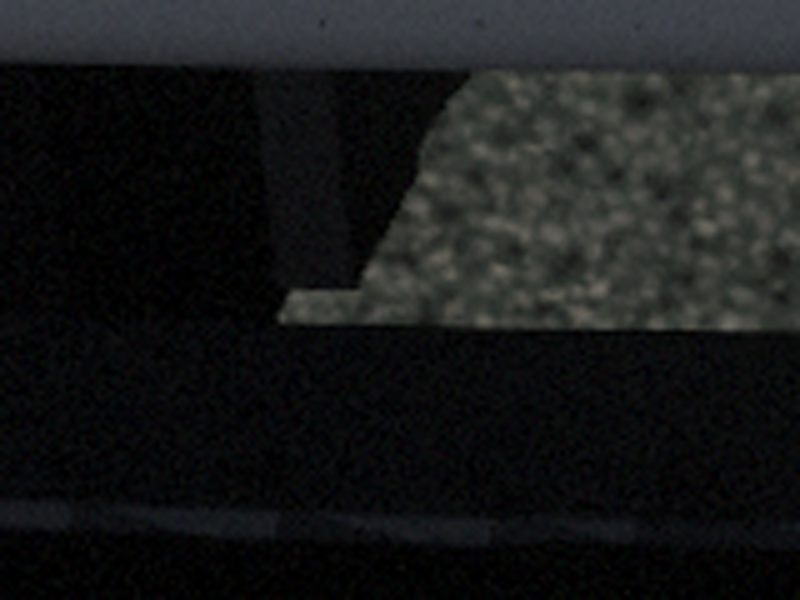

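That crop caught the gripper instead of the element, because the mask let in points at gripper height. I'll crop again with a height limit.

Run:
```python
from h import *
p,d,m=load('wrist');C=cloud(m,d)
M=(np.hypot(C[...,0]-.49,C[...,1]+.297)<.035)&(C[...,2]>.01)&(C[...,2]<.09)&(d>0)
ys,xs=np.where(M);print(xs.min(),xs.max(),ys.min(),ys.max())
u,v=int(xs.mean()),int(ys.mean())
A=C[M];T=A[A[:,2]>.06];print('top',T.mean(0),T.min(0),T.max(0),cv2.minEnclosingCircle(T[:,:2].astype(np.float32)))
L=A[A[:,2]<.03]; print(L.min(0),L.max(0))
x0=max(u-60,0);y0=max(v-45,0);c=p[y0:y0+90,x0:x0+120];print(x0,y0)
cv2.imwrite('pics/e.png',cv2.cvtColor(cv2.resize(c,None,fx=6,fy=6,interpolation=cv2.INTER_CUBIC),cv2.COLOR_RGB2BGR))
```

```text
283 319 125 165
top [ 0.493773   -0.30040327  0.0623632 ] [ 0.47861704 -0.31504224  0.06001317] [ 0.50844274 -0.28543013  0.06630756] ((0.4935787618160248, -0.3003360331058502), 0.015150526538491249)
[ 0.47323748 -0.31362426  0.01239468] [ 0.50883619 -0.2978323   0.02484355]
241 98
```

View pics/e.png

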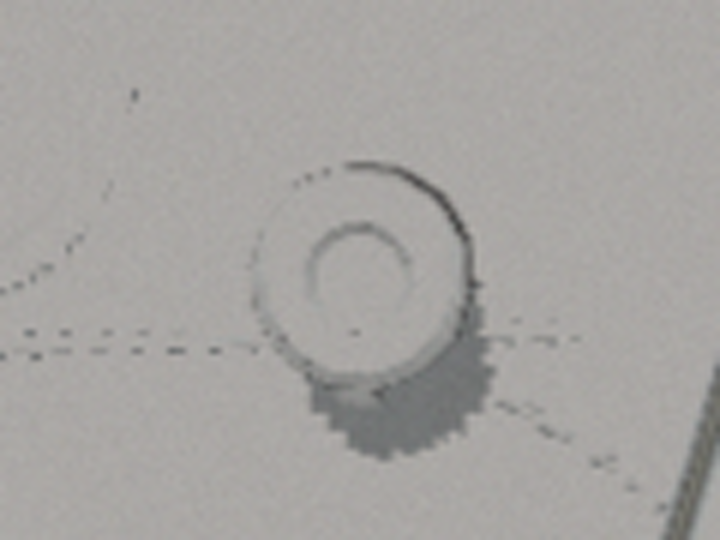

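The element's top is centred at crop (360,275). Its rib shows at (362,396), which is wrist pixel (301.3,164). In the scene picture the rib's bright top is at about (430.3,373.8).

Run:
```python
from h import *
c=np.array([.4936,-.3003])
for n,uv in(('wrist',(301.3,164)),('scene',(430.3,373.8))):
    p,d,m=load(n); 
    for z in(.024,.02): 
        q=atz(m,uv,z)[0]; e=q[:2]-c; print(n,z,q,np.hypot(*e),np.degrees(np.arctan2(e[1],e[0])))
    print('depthpt',atdepth(m,d,[uv]))
p,d,m=load('wrist');C=cloud(m,d)
M=(np.hypot(C[...,0]-c[0],C[...,1]-c[1])<.035)&(C[...,2]>.01)&(C[...,2]<.03)&(d>0)
A=C[M]-[*c,0];rr=np.hypot(A[:,0],A[:,1]);B=A[(rr>.0165)&(rr<.023)]
print(np.c_[np.degrees(np.arctan2(B[:,1],B[:,0])),np.hypot(B[:,0],B[:,1]),B[:,2]].round(3)[:30])
p,d,m=load('scene');C=cloud(m,d)
M=(np.hypot(C[...,0]-c[0],C[...,1]-c[1])<.035)&(C[...,2]>.01)&(C[...,2]<.023)&(d>0)
A=C[M]-[*c,0];B=A
print(np.c_[np.degrees(np.arctan2(B[:,1],B[:,0])),np.hypot(B[:,0],B[:,1])*1e3,B[:,2]*1e3].round(0).astype(int).tolist()[:130:2])
```

```text
wrist 0.024 [ 0.4743631  -0.30464696  0.024     ] 0.01972192144640112 -167.26674232067919
wrist 0.02 [ 0.47397772 -0.30457327  0.02      ] 0.02008219371938882 -167.71416880429098
depthpt [[ 0.47427522 -0.30463015  0.02308785]]
scene 0.024 [ 0.47713237 -0.30203904  0.024     ] 0.01655920073462785 -173.9717059920487
scene 0.02 [ 0.47974036 -0.30132111  0.02      ] 0.013897206956260006 -175.78635063488838
depthpt [[ 0.47734519 -0.30198046  0.02367359]]
[[-1.76511e+02  1.90000e-02  2.30000e-02]
 [-1.73671e+02  1.90000e-02  2.50000e-02]
 [-1.71176e+02  1.90000e-02  2.30000e-02]
 [-1.68378e+02  1.90000e-02  2.30000e-02]
 [-1.65735e+02  1.90000e-02  2.20000e-02]
 [-1.62794e+02  1.90000e-02  2.30000e-02]
 [-1.60441e+02  1.90000e-02  2.00000e-02]
 [-1.76096e+02  2.00000e-02  2.20000e-02]
 [-1.73371e+02  2.00000e-02  2.30000e-02]
 [-1.70750e+02  2.00000e-02  2.40000e-02]
 [-1.68166e+02  2.00000e-02  2.30000e-02]
 [-1.65529e+02  2.00000e-02  2.30000e-02]
 [-1.62778e+02  2.00000e-02  2.40000e-02]
 [-1.60800e+02  2.00000e-02  1.80000e-02]
 [-1.68071e+02  2.10000e-02  2.20000e-02]
 [-1.65312e+02  2.10000e-02  2.40000e-02]
 [-1.62896e+02  2.10000e-02  2.30000e-02]]
[[110, 16, 22], [119, 15, 20], [122, 16, 15], [143, 17, 22], [142, 16, 18], [131, 17, 10], [144, 16, 16], [157, 15, 21], [143, 17, 13], [160, 17, 20], [167, 15, 21], [155, 15, 14], [-97, 12, 20], [155, 16, 11], [166, 15, 15], [-159, 14, 22], [-144, 12, 21], [-111, 13, 20], [162, 15, 11], [-163, 13, 18], [-151, 15, 22], [-130, 11, 17], [-120, 13, 19], [-88, 13, 12], [-178, 21, 21], [-166, 14, 16], [-154, 14, 17], [-141, 14, 18], [-126, 13, 17], [-102, 13, 13], [-177, 21, 19], [-169, 19, 20], [-158, 14, 14], [-142, 12, 11], [-130, 13, 14], [-108, 13, 10], [-180, 20, 14], [-171, 21, 18], [-162, 14, 10], [-149, 13, 11], [-178, 20, 12], [-170, 19, 13], [-168, 20, 11]]
```

```bash
python3 -c "
from h import *
print(delta([.541,.06,.22],.288))"
```

```text
(array([ 0.3341, -0.5808,  0.0018]), array([-0.0001,  0.0005, -0.0008]))
```

Call:
servo_tool(targets=[0.042,-0.073,0,0,0,0,1,0.042,-0.073,0,0,0,0,1,0.042,-0.073,0,0,0,0,1,0.042,-0.073,0,0,0,0,1,0.042,-0.073,0,0,0,0,1,0.042,-0.073,0,0,0,0,1,0.042,-0.073,0,0,0,0,1,0.042,-0.073,0,0,0,0,1,0,0,0,0,0,0,1,0,0,0,0,0,0,1])

```text
clock: 2.65
eef_pos: [0.5419, 0.0614, 0.2212]
tool_rot: [3.141, 0.001, 0.286]
wrist_force: [0.1, -1.4, 0.7]
gripper_width: 0.0868
gripper_force: 0.0
```

Run:
```python
from h import *
from scipy.optimize import least_squares
p,d,m=snap('wrist');np.savez('pics/wh.npz',p=p,d=d,mtx=m['mtx'],k1=m['k1'],pose=m['pose']);C=cloud(m,d)
M=(np.hypot(C[...,0]-.515,C[...,1]-.048)<.05)&(C[...,2]>.06)&(C[...,2]<.075)&(d>0)
A=C[M];print(len(A),A.mean(0),A.min(0),A.max(0),cv2.minEnclosingCircle(A[:,:2].astype(np.float32)))
ys,xs=np.where(M);u,v=int(xs.mean()),int(ys.mean())
x0=u-80;y0=v-60;print(x0,y0)
cv2.imwrite('pics/f.png',cv2.cvtColor(cv2.resize(p[y0:y0+120,x0:x0+160],None,fx=5,fy=5,interpolation=cv2.INTER_CUBIC),cv2.COLOR_RGB2BGR))
```

```text
2716 [0.52914592 0.05232895 0.06502711] [0.49230094 0.01601634 0.06004803] [0.56445527 0.08801407 0.06760469] ((0.5284526944160461, 0.05190838873386383), 0.03634241223335266)
245 164
```

View pics/f.png

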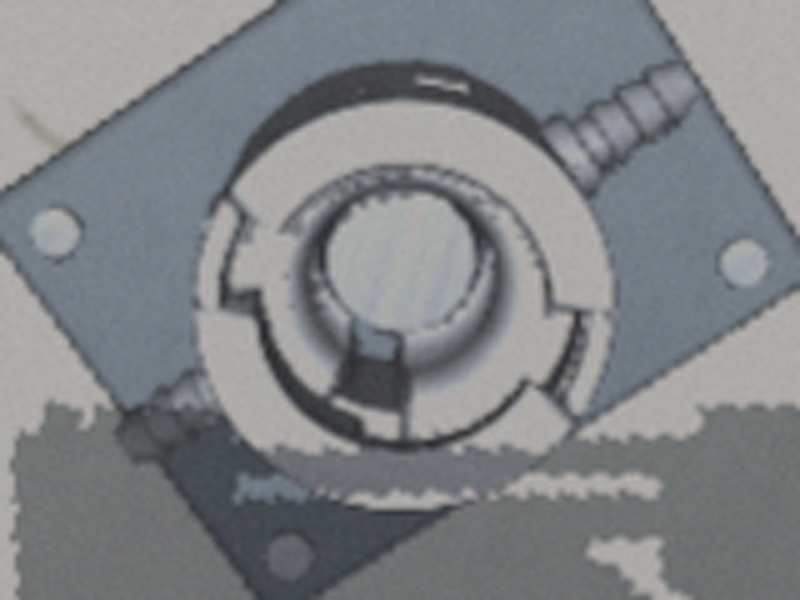

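The picture shows the rim centred at about crop (405,305). The slots are at left (228,252) and right (580,365), and the groove mouth is at about (372,385). I'll get the angles from the depth.

Run:
```python
from h import *
from scipy.optimize import least_squares
p,d,m=load('wh');C=cloud(m,d)
g=lambda x,y:(245+x/5,164+y/5)
# rim outer edge from own reading: left,right,top,(lower-left)
E=atz(m,[g(198,300),g(613,300),g(405,98),g(260,440),g(545,455),g(405,510)],.066)[:,:2]
f=lambda x:np.hypot(*(E-x[:2]).T)-x[2]
s=least_squares(f,[.528,.052,.036]);c=s.x[:2];print('rim',s.x,s.fun.round(4))
for n,q in dict(L1=(238,200),L2=(222,302),R1=(600,312),R2=(575,418),L1i=(262,232),L2i=(258,292),R1i=(553,310),R2i=(535,382)).items():
    w=atz(m,g(*q),.066)[0,:2]-c;print(n,np.hypot(*w).round(4),np.degrees(np.arctan2(w[1],w[0])).round(1))
for q,z in(((332,395),.048),((405,405),.048),((348,330),.024),((400,335),.024),((348,320),.024),((340,385),.044),((410,400),.044)):
    w=atz(m,g(*q),z)[0,:2]-c;print('groove',q,np.hypot(*w).round(4),np.degrees(np.arctan2(w[1],w[0])).round(1))
rr=np.hypot(C[...,0]-c[0],C[...,1]-c[1]);th=np.degrees(np.arctan2(C[...,1]-c[1],C[...,0]-c[0]))
M=(rr>.027)&(rr<.030)&(d>0)&(C[...,2]<.061)&(C[...,2]>.02)
h,e=np.histogram(th[M],bins=72,range=(-180,180));print([(int(b),int(x)) for x,b in zip(h,e) if x])
```

```text
rim [0.52904939 0.05161342 0.03535562] [ 0.0002 -0.0005  0.0003 -0.0008  0.0001  0.0008]
L1 0.0339 73.4
L2 0.0315 104.7
R1 0.0327 -75.0
R2 0.0349 -107.7
L1i 0.0277 78.4
L2i 0.0255 100.3
R1i 0.0247 -74.7
R2i 0.0255 -104.5
groove (332, 395) 0.0243 163.3
groove (405, 405) 0.0222 -163.9
groove (348, 330) 0.0178 159.4
groove (400, 335) 0.0152 -166.6
groove (348, 320) 0.0162 155.3
groove (340, 385) 0.0229 165.1
groove (410, 400) 0.0224 -161.5
[(-180, 7), (-175, 5), (-170, 7), (-165, 6), (-160, 5), (-155, 6), (-150, 4), (-145, 4), (-140, 4), (-135, 4), (-130, 3), (-125, 1), (-120, 1), (-115, 4), (-110, 11), (-105, 11), (-100, 9), (-95, 11), (-90, 9), (-85, 5), (80, 4), (85, 12), (90, 7), (95, 12), (100, 6), (105, 16)]
```

```bash
python3 -c "
from h import *
p,d,m=load('side');print(atdepth(m,d,[(348,185),(258,340)]))
print(delta([.4936,-.3003,.14],.288)); s=arm.state(); print(s['q'],s['tool_rot'])"
```

```text
[[ 0.57434565 -0.17088638  0.03429042]
 [ 0.56834623  0.2453159   0.03628793]]
(array([-0.2464,  0.5551,  0.1359]), array([ 0.0003,  0.0004, -0.0016]))
[ 0.31174443  0.14331029 -0.55777364  1.63951079  0.0776283   1.38153345
 -1.54206618] [3.14105152e+00 7.38208353e-04 2.84829594e-01]
```

Call:
servo_tool(targets=[-0.031,0.0694,0.017,0,0,0,1,-0.031,0.0694,0.017,0,0,0,1,-0.031,0.0694,0.017,0,0,0,1,-0.031,0.0694,0.017,0,0,0,1,-0.031,0.0694,0.017,0,0,0,1,-0.031,0.0694,0.017,0,0,0,1,-0.031,0.0694,0.017,0,0,0,1,-0.031,0.0694,0.017,0,0,0,1,0,0,0,0,0,0,1,0,0,0,0,0,0,1])

```text
clock: 3.95
eef_pos: [0.4931, -0.299, 0.14]
tool_rot: [-3.141, 0.0, 0.286]
wrist_force: [0.7, -0.4, 0.3]
gripper_width: 0.087
gripper_force: 0.0
```

```bash
python3 -c "
from h import *
print(delta([.4936,-.3003,.045],.288)); s=arm.state(); print(s['eef_pos'])"
```

```text
(array([0.0002, 0.0024, 0.1583]), array([-0.0002,  0.    , -0.0011]))
[ 0.49311695 -0.29898729  0.13998037]
```

Call:
servo_tool(targets=[0,0.0024,0.06,0,0,0,1,0,0,0.06,0,0,0,1,0,0,0.038,0,0,0,1,0,0,0,0,0,0,1,0,0,0,0,0,0,0.2,0,0,0,0,0,0,0.2,0,0,0,0,0,0,0.2,0,0,0,0,0,0,0.2,0,0,0,0,0,0,0.2,0,0,0,0,0,0,0.2,0,0,0,0,0,0,0.2], squeeze=15)

```text
clock: 5.32
eef_pos: [0.4942, -0.2998, 0.0451]
tool_rot: [-3.141, 0.0, 0.288]
wrist_force: [-1.3, 0.1, -0.2]
gripper_width: 0.0249
gripper_force: 0.0
```

The fingers closed to 24.9 mm with no force, which is narrower than the element. I need to look.

Run:
```python
from h import *
T=[]
for n,u,v,w,h in(('scene',435,365,80,60),('side',402,161,80,60)):
    p,d,m=snap(n); T.append(cv2.resize(p[v-h:v+h,u-w:u+w],(400,300),interpolation=cv2.INTER_CUBIC))
p,d,m=snap('wrist');T.append(cv2.resize(p,(400,300)))
T.append(T[0]*0)
cv2.imwrite('pics/g.png',cv2.cvtColor(np.vstack([np.hstack(T[:2]),np.hstack(T[2:])]),cv2.COLOR_RGB2BGR));print(arm.state())
```

```text
{'clock': 5.475, 'q': array([ 0.70499478,  0.31766175, -0.27966778,  1.79086978,  0.0996659 ,
        1.0468471 , -0.89431809]), 'joint_velocities': array([ 3.86258765e-04,  5.71499705e-05, -1.70590616e-04, -8.89473735e-05,
        7.99397430e-04, -7.19781274e-04,  7.82958994e-04]), 'tau': array([ 2.72173536e-03, -5.90133727e+01, -2.76404813e+00, -3.57925522e+01,
       -5.18094900e-02, -3.32780310e-02, -5.54434587e-05]), 'eef_pos': array([ 0.49421478, -0.2997685 ,  0.04512768]), 'tool_rot': array([-3.14150576e+00, -1.88031586e-06,  2.87819402e-01]), 'wrist_force': array([-0.44553135,  0.55940864, -0.68520982]), 'ft_torque': array([-0.04154044, -0.01224788, -0.03062192]), 'gripper_force': 0.0, 'gripper_width': 0.01911645761412803}
```

View pics/g.png

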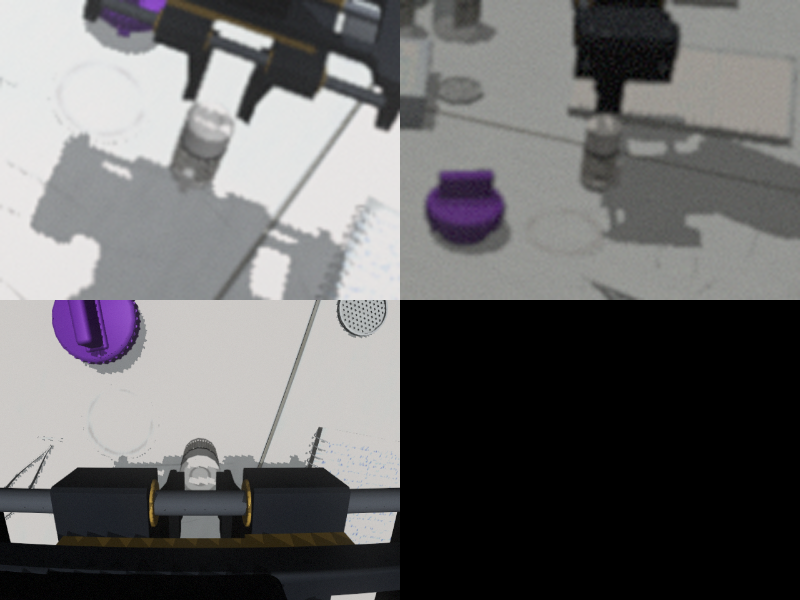

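The element seems unmoved, with the fingertips beside or behind it. I'll measure both from this depth.

Run:
```python
from h import *
for n in('scene','side','wrist'):
    p,d,m=load(n);C=cloud(m,d);g=p.astype(int).mean(2)
    near=(np.hypot(C[...,0]-.49,C[...,1]+.30)<.06)&(d>0)&(C[...,2]<.1)
    dk=C[near&(g<60)&(C[...,2]>.03)];br=C[near&(g>100)&(C[...,2]>.055)&(C[...,2]<.072)]
    print(n,'dark',len(dk),dk.min(0).round(3) if len(dk) else 0,dk.max(0).round(3) if len(dk) else 0)
    if len(br): print('  bright',len(br),br.mean(0).round(4),br.min(0).round(4),br.max(0).round(4))
    if len(dk):
        lo=dk[dk[:,2]<.07]; print('  low dark',len(lo),lo[np.argsort(lo[:,2])][:8].round(3).tolist())
p,d,m=load('scene')
print(p[300:400:8,400:480:8].mean(2).astype(int))
C=cloud(m,d)
print((C[330:360:3,415:460:3,2]*1000).astype(int))
```

```text
scene dark 34 [ 0.478 -0.32   0.089] [ 0.492 -0.283  0.1  ]
  bright 266 [ 0.4905 -0.2998  0.0629] [ 0.4778 -0.3131  0.055 ] [ 0.5084 -0.285   0.0674]
  low dark 0 []
side dark 82 [ 0.481 -0.312  0.033] [ 0.509 -0.275  0.1  ]
  bright 83 [ 0.4944 -0.2968  0.0623] [ 0.4801 -0.3128  0.0566] [ 0.5077 -0.2839  0.0648]
  low dark 22 [[0.49, -0.287, 0.033], [0.486, -0.287, 0.034], [0.493, -0.287, 0.034], [0.487, -0.29, 0.034], [0.489, -0.287, 0.036], [0.484, -0.289, 0.036], [0.482, -0.289, 0.036], [0.49, -0.286, 0.036]]
wrist dark 900 [ 0.492 -0.315  0.031] [ 0.511 -0.279  0.1  ]
  bright 2765 [ 0.4957 -0.3     0.0621] [ 0.48   -0.3139  0.0552] [ 0.5088 -0.2857  0.065 ]
  low dark 80 [[0.503, -0.291, 0.031], [0.507, -0.299, 0.032], [0.507, -0.3, 0.032], [0.493, -0.285, 0.032], [0.495, -0.285, 0.032], [0.498, -0.286, 0.033], [0.504, -0.291, 0.034], [0.498, -0.286, 0.035]]
[[ 56  66  74  44  37  33  34  42  31  32]
 [ 66  79 133  50  71  42  40  32  32  41]
 [129  66  70  45  45 134 228  75  38  38]
 [171 147 185 126  45 105  70 125  47  51]
 [224 229 230 230  43 230 229 142  42  46]
 [230 2
[... 268 characters left out ...]
 142 143 141 144 229 229]
 [147 145 147 144 143 140 142 144 143 183]]
[[  0   1   0   0   1 119 123 122   0   0   0   1  -2   0 167]
 [  0   1   0   0   0 113 116 116   0   0   0   0   0   0 134]
 [  0   0   0   0   0 107 108 109   0   0   0   0   0 104 127]
 [  0  -1  -2   0   0 101 100   0   0   1   1   0   0 119 122]
 [ -1   1   0   0   0  94  92   0   0   0   0   2   0 112 116]
 [  0   0  -1   1   0  -1  86   1   0   0   3   1  99 102 107]
 [  0   0   0   0   0   0  63  66  63  64   0   0  95 100   1]
 [  1  -1   1   1   1  61  64  60  61  61  65   2  88  93   4]
 [  1   0   1  -1   0  61  62  61  62  59  65  62   0   0   1]
 [  1   0   0   1   0  59  63  64  66  65  65   2   1   1   0]]
```

Run:
```python
from h import *
r,t=Rt()
for n in('scene','side','wrist'):
    p,d,m=load(n);C=cloud(m,d);g=p.astype(int).max(2)
    L=r.inv().apply(C.reshape(-1,3)-t); k=(d.ravel()>0)&(g.ravel()<90)&(np.abs(L[:,0])<.045)&(np.abs(L[:,1])<.12)&(L[:,2]<-.03)&(L[:,2]>-.2)
    L=L[k]; print(n,len(L))
    for z0 in np.arange(-.2,-.03,.01):
        s=L[(L[:,2]>z0)&(L[:,2]<=z0+.01)]
        if len(s)>3: print('  z%.2f'%z0,len(s),'x',np.percentile(s[:,0],[3,97]).round(3),'y',np.percentile(s[:,1],[3,25,50,75,97]).round(3))
```

```text
scene 5907
  z-0.20 15 x [-0.034  0.015] y [-0.044 -0.04  -0.039 -0.038 -0.022]
  z-0.19 197 x [-0.023 -0.014] y [-0.049 -0.03  -0.018 -0.003  0.014]
  z-0.18 228 x [-0.023 -0.015] y [-0.049 -0.037 -0.01   0.002  0.015]
  z-0.17 388 x [-0.024 -0.015] y [-0.049 -0.033 -0.019 -0.003  0.013]
  z-0.16 2572 x [-0.035  0.031] y [-0.091 -0.069  0.018  0.073  0.09 ]
  z-0.15 704 x [-0.037  0.02 ] y [-0.087 -0.03   0.025  0.051  0.087]
  z-0.14 816 x [-0.037  0.02 ] y [-0.082 -0.028  0.025  0.035  0.083]
  z-0.13 642 x [-0.038  0.026] y [-0.081 -0.041  0.01   0.051  0.08 ]
  z-0.12 120 x [-0.038 -0.02 ] y [-0.085 -0.036  0.017  0.034  0.083]
  z-0.10 5 x [-0.01   0.008] y [-0.017 -0.015  0.016  0.016  0.017]
  z-0.09 51 x [-0.011  0.008] y [-0.022 -0.016  0.013  0.015  0.02 ]
  z-0.08 57 x [-0.011 -0.008] y [-0.023 -0.019  0.012  0.017  0.022]
  z-0.07 44 x [-0.011 -0.007] y [-0.021 -0.018  0.012  0.016  0.02 ]
  z-0.06 40 x [-0.011 -0.007] y [-0.021 -0.018 -0.001  0.015  0.018]
  z-0.05 27 x [-0.011 -0.007] y [-0.02  -0.017  0.014  0.017  0.019]
side 2279
  z-0.20 145 x [-0.018  0.027] y [-0
[... 1288 characters left out ...]
.042]
  z-0.13 16707 x [0.024 0.038] y [-0.061 -0.025 -0.     0.023  0.062]
  z-0.12 4613 x [-0.021  0.038] y [-0.078 -0.027  0.016  0.036  0.08 ]
  z-0.11 735 x [-0.024  0.016] y [-0.079 -0.014  0.016  0.017  0.08 ]
  z-0.10 433 x [-0.003  0.011] y [-0.015 -0.014  0.015  0.016  0.017]
  z-0.09 1383 x [-0.006  0.005] y [-0.014 -0.012  0.011  0.013  0.015]
  z-0.08 125 x [-0.008  0.012] y [-0.019 -0.01  -0.009  0.011  0.02 ]
  z-0.07 603 x [-0.008  0.012] y [-0.019 -0.015 -0.009  0.016  0.02 ]
  z-0.06 560 x [0.007 0.011] y [-0.018 -0.014 -0.009  0.015  0.019]
  z-0.05 484 x [0.001 0.011] y [-0.018 -0.013 -0.009  0.014  0.019]
  z-0.04 85 x [0.003 0.011] y [-0.017 -0.012  0.011  0.014  0.018]
```

Measured from depth, the fingertips really end about 40 mm short of the reported TCP along tool z. The gripper body sits the same 40 mm further back. The fingers simply closed above the element, and it hasn't moved. I'll apply a 40 mm correction from here: reopen, go 38 mm lower and close again.

Call:
servo_tool(targets=[0,0,0,0,0,0,1,0,0,0,0,0,0,1,0,0,0,0,0,0,1,0,0,0,0,0,0,1,0,0,0,0,0,0,1,0,0,0,0,0,0,1,0,0,0.021,0,0,0,1,0,0,0.021,0,0,0,1,0,0,0.021,0,0,0,1,0,0,0,0,0,0,1,0,0,0,0,0,0,0.2,0,0,0,0,0,0,0.2,0,0,0,0,0,0,0.2,0,0,0,0,0,0,0.2,0,0,0,0,0,0,0.2,0,0,0,0,0,0,0.2,0,0,0,0,0,0,0.2,0,0,0,0,0,0,0.2], squeeze=15)

```text
clock: 7.72
eef_pos: [0.4942, -0.2998, 0.0074]
tool_rot: [-3.142, -0.0, 0.288]
wrist_force: [-0.9, 0.2, 0.4]
gripper_width: 0.0302
gripper_force: 15.0
```

Call:
servo_tool(targets=[0,0,-0.07,0,0,0,0.2,0,0,-0.07,0,0,0,0.2,0,0,-0.07,0,0,0,0.2,0,0,0,0,0,0,0.2])

```text
clock: 8.22
eef_pos: [0.4963, -0.3008, 0.137]
tool_rot: [3.137, -0.004, 0.288]
wrist_force: [-0.7, -0.1, -0.2]
gripper_width: 0.0298
gripper_force: 15.0
```

```bash
python3 -c "
from h import *
print(delta([.5293,.0522,.133],.084)); print(arm.state()['gripper_width'],arm.state()['gripper_force'])"
```

```text
(array([ 0.2197, -0.5486,  0.0051]), array([ 0.0021, -0.0023,  0.1019]))
0.029758963065358083 14.99948501586914
```

Call:
servo_tool(targets=[0.0275,-0.0686,0,0,0,0,0.2,0.0275,-0.0686,0,0,0,0,0.2,0.0275,-0.0686,0,0,0,0,0.2,0.0275,-0.0686,0,0,0,0,0.2,0.0275,-0.0686,0,0,0,0,0.2,0.0275,-0.0686,0,0,0,0,0.2,0.0275,-0.0686,0,0,0,0,0.2,0.0275,-0.0686,0,0,0,0,0.2,0,0,0,0,0,0.051,0.2,0,0,0,0,0,0.051,0.2,0,0,0,0,0,0,0.2,0,0,0,0,0,0,0.2])

```text
clock: 9.72
eef_pos: [0.527, 0.0533, 0.1328]
tool_rot: [-3.141, 0.001, 0.086]
wrist_force: [0.5, -0.0, -1.7]
gripper_width: 0.0302
gripper_force: 15.0
```

Run:
```python
from h import *
print(delta([.5293,.0522,.05],.084)); print(arm.state()['gripper_width'])
T=[]
for n,u,v in(('side',330,250),('scene',297,235)):
    p,d,m=snap(n); np.savez('pics/i%s.npz'%n,p=p,d=d,**{k:m[k] for k in('mtx','k1','pose')})
    T.append(cv2.resize(p[v-60:v+60,u-50:u+50],(400,480),interpolation=cv2.INTER_CUBIC))
cv2.imwrite('pics/i.png',cv2.cvtColor(np.hstack(T),cv2.COLOR_RGB2BGR))
```

```text
(array([0.0037, 0.0022, 0.1381]), array([-0.0001,  0.0004,  0.0009]))
0.030206665081274574
```

View pics/i.png

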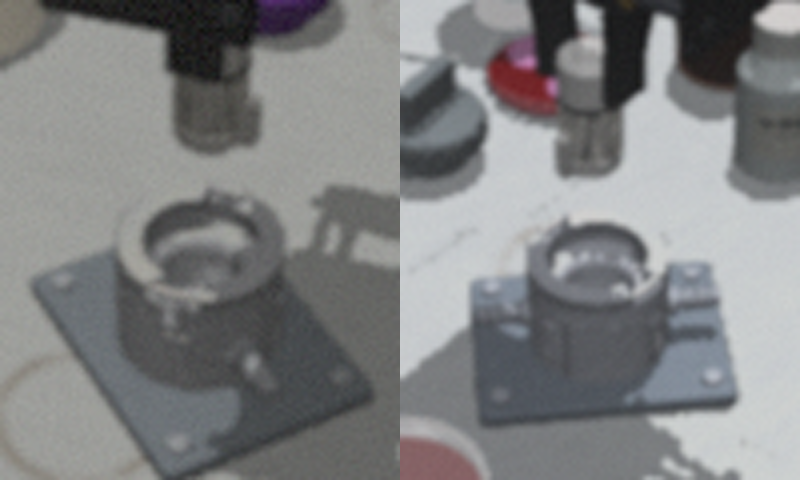

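The element hangs upright over the housing. Its rib is at (250,125) on the left panel, towards the robot and the groove. Lowering now.

Call:
servo_tool(targets=[0.0037,0.0022,0.03,0,0,0,0.2,0,0,0.03,0,0,0,0.2,0,0,0.03,0,0,0,0.2,0,0,0.025,0,0,0,0.2,0,0,0.012,0,0,0,0.2,0,0,0.012,0,0,0,0.2,0,0,0,0,0,0,0.2])

```text
clock: 10.7
eef_pos: [0.5296, 0.0523, 0.0497]
tool_rot: [-3.141, 0.0, 0.084]
wrist_force: [-0.1, -0.7, -0.8]
gripper_width: 0.0302
gripper_force: 15.0
```

Call:
servo_tool(targets=[0,0,0.01,0,0,0,0.2,0,0,0.01,0,0,0,0.2,0,0,0.008,0,0,0,0.2,0,0,0,0,0,0,0.2,0,0,0,0,0,0,0.2])

```text
clock: 11.32
eef_pos: [0.5298, 0.0523, 0.0333]
tool_rot: [-3.142, -0.0, 0.084]
wrist_force: [0.2, 0.1, -0.4]
gripper_width: 0.0299
gripper_force: 15.0
```

Call:
servo_tool(targets=[0,0,0,0,0,0,1,0,0,0,0,0,0,1,0,0,0,0,0,0,1,0,0,0,0,0,0,1,0,0,0,0,0,0,1,0,0,0,0,0,0,1,0,0,-0.078,0,0,0,1,0,0,-0.078,0,0,0,1,0,0,-0.078,0,0,0,1,0,0,-0.078,0,0,0,1,0,0,0,0,0,0,1])

```text
clock: 12.7
eef_pos: [0.5317, 0.0527, 0.2243]
tool_rot: [3.141, -0.007, 0.084]
wrist_force: [-0.2, 0.1, -1.3]
gripper_width: 0.0867
gripper_force: 0.0
```

Run:
```python
from h import *
print(delta([.60,.25,.22],.38))
p,d,m=snap('wrist');C=cloud(m,d)
M=(np.hypot(C[...,0]-.529,C[...,1]-.052)<.025)&(C[...,2]>.078)&(C[...,2]<.1)&(d>0);A=C[M]
print('elem top',len(A),A.mean(0),cv2.minEnclosingCircle(A[:,:2].astype(np.float32)))
```

```text
(array([ 0.1409, -0.3181,  0.0079]), array([ 0.0007, -0.0032, -0.1481]))
elem top 1097 [0.52975916 0.05177595 0.08609222] ((0.5291284322738647, 0.05188939347863197), 0.015325880609452724)
```

The element is seated: its top is at 0.086 m and its axis at (0.5291, 0.0519). Next is the cap.

Call:
servo_tool(targets=[0.0282,-0.0636,0,0,0,0,1,0.0282,-0.0636,0,0,0,0,1,0.0282,-0.0636,0,0,0,0,1,0.0282,-0.0636,0,0,0,0,1,0.0282,-0.0636,0,0,0,0,1,0,0,0,0,0,-0.074,1,0,0,0,0,0,-0.074,1,0,0,0,0,0,0,1,0,0,0,0,0,0,1])

```text
clock: 13.88
eef_pos: [0.5977, 0.2492, 0.2195]
tool_rot: [-3.142, 0.001, 0.376]
wrist_force: [0.8, -0.2, -0.9]
gripper_width: 0.0871
gripper_force: 0.0
```

Run:
```python
from h import *
s=arm.state();print(s['eef_pos'],s['tool_rot'],s['q'])
p,d,m=snap('wrist');np.savez('pics/wc.npz',p=p,d=d,mtx=m['mtx'],k1=m['k1'],pose=m['pose']);C=cloud(m,d)
near=(np.hypot(C[...,0]-.575,C[...,1]-.24)<.06)&(d>0)
W=C[near&(C[...,2]>.053)&(C[...,2]<.07)];print(len(W),W.mean(0))
rc=cv2.minAreaRect((W[:,:2]*1000).astype(np.float32));print('wing rect',rc)
D=C[near&(C[...,2]>.018)&(C[...,2]<.045)];print('dome',cv2.minEnclosingCircle(D[:,:2].astype(np.float32)))
ys,xs=np.where(near&(C[...,2]>.053)&(C[...,2]<.07));u,v=int(xs.mean()),int(ys.mean());print(u-80,v-60)
cv2.imwrite('pics/j.png',cv2.cvtColor(cv2.resize(p[max(v-60,0):v+60,u-80:u+80],None,fx=5,fy=5,interpolation=cv2.INTER_CUBIC),cv2.COLOR_RGB2BGR))
```

```text
[0.59769818 0.24916638 0.21951874] [-3.14155210e+00  1.22942753e-03  3.76411658e-01] [ 0.02916871  0.3898729  -0.668052    1.38577985  0.23917469  1.4485455
 -1.82572582]
698 [0.57592916 0.23786944 0.05860252]
wing rect ((575.053466796875, 237.49356079101562), (45.484825134277344, 12.029361724853516), 13.272467613220215)
dome ((0.5749086737632751, 0.23753629624843597), 0.03440215438604355)
242 174
```

View pics/j.png

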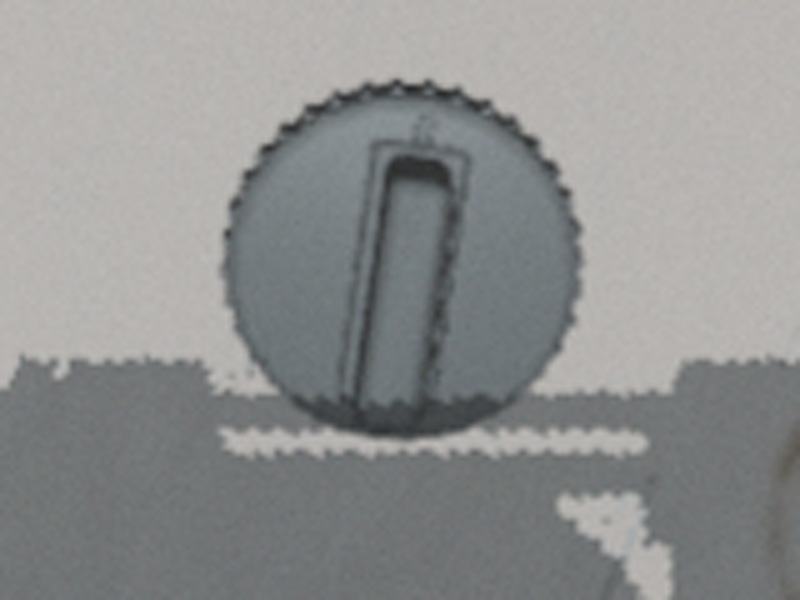

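The cap's wing is centred at crop (410,290), about 13.3° from world x, with its centre at (0.575, 0.2375).

Run:
```python
from h import *
p,d,m=load('side');print(atdepth(m,d,[(330,345),(365,405)]).round(3))
print(delta([.575,.2375,.1],.232))
```

```text
[[0.462 0.225 0.054]
 [0.39  0.283 0.034]]
(array([-0.0424,  0.0041,  0.1997]), array([0.    , 0.0004, 0.0724]))
```

Call:
servo_tool(targets=[-0.0212,0.002,0.05,0,0,0,1,-0.0212,0.002,0.05,0,0,0,1,0,0,0.05,0,0,0.036,1,0,0,0.05,0,0,0.036,1,0,0,0,0,0,0,1,0,0,0,0,0,0,1])

```text
clock: 14.68
eef_pos: [0.5758, 0.2382, 0.1016]
tool_rot: [-3.141, -0.001, 0.237]
wrist_force: [-0.3, 1.1, 0.6]
gripper_width: 0.0868
gripper_force: 0.0
```

```bash
python3 -c "
from h import *
print(delta([.575,.2375,-.002],.232))"
```

```text
(array([-0.0018,  0.0009,  0.1727]), array([-0.0002, -0.0007,  0.0023]))
```

Call:
servo_tool(targets=[-0.0015,0.001,0.06,0,0,0.0023,1,0,0,0.06,0,0,0,1,0,0,0.03,0,0,0,1,0,0,0.022,0,0,0,1,0,0,0,0,0,0,1,0,0,0,0,0,0,0,0,0,0,0,0,0,0,0,0,0,0,0,0,0,0,0,0,0,0,0,0,0,0,0,0,0,0,0,0,0,0,0,0,0,0,0,0,0,0,0,0,0,0,0,0,0,0,0,0,0,0,0,0,0,0,0,0,0,0,0,0,0,0], squeeze=45)

```text
clock: 16.55
eef_pos: [0.5744, 0.2371, -0.0029]
tool_rot: [-3.142, 0.0, 0.231]
wrist_force: [-0.1, 0.4, -0.4]
gripper_width: 0.0114
gripper_force: 45.0
```

Call:
servo_tool(targets=[0,0,-0.066,0,0,0,0,0,0,-0.067,0,0,0,0,0,0,-0.067,0,0,0,0,0,0,0,0,0,-0.083,0,0,0,0,0,0,-0.083,0,0,0,0,0,0,-0.083,0,0,0,0,0,0,-0.083,0,0,0,0,0,0,-0.083,0,0,0,0,0,0,-0.083,0,0,0,0,0,0,-0.083,0,0,0,0,0,0,-0.083,0,0,0,0,0,0,0,0])

```text
clock: 18.05
eef_pos: [0.5744, 0.2368, 0.1169]
tool_rot: [-3.141, -0.0, 1.558]
wrist_force: [0.8, -0.3, -1.3]
gripper_width: 0.0114
gripper_force: 45.0
```

```bash
python3 -c "
from h import *
print(delta([.5285,.0515,.117],1.56)); print(arm.state()['q'])"
```

```text
(array([-3.098e-01, -7.260e-02, -1.000e-04]), array([-0.0003, -0.0001, -0.001 ]))
[ 0.20916851  0.45668485 -0.87868421  1.58726733  0.36290778  1.27046572
 -0.74082376]
```

Call:
servo_tool(targets=[-0.062,-0.0145,0,0,0,0,0,-0.062,-0.0145,0,0,0,0,0,-0.062,-0.0145,0,0,0,0,0,-0.062,-0.0145,0,0,0,0,0,-0.062,-0.0145,0,0,0,0,0,0,0,0,0,0,0,0,0,0,0,0,0,0,0])

```text
clock: 18.92
eef_pos: [0.529, 0.0521, 0.1174]
tool_rot: [3.141, -0.0, 1.557]
wrist_force: [-1.0, 0.4, -1.6]
gripper_width: 0.0114
gripper_force: 45.0
```

Run:
```python
from h import *
from scipy.optimize import least_squares
s=arm.state();print(s['eef_pos'],s['tool_rot'],s['q'][6])
zb=s['eef_pos'][2]+.0029
def fit(P,r,c0):
    f=lambda x:np.hypot(*(P[:,:2]-x).T)-r
    q=least_squares(f,c0,loss='soft_l1',f_scale=.001); return q.x.round(4),np.median(abs(q.fun)).round(4)
c0=np.array([.529,.052]); R0=np.load
for n in('scene','side'):
    p,d,m=snap(n);C=cloud(m,d);r=np.hypot(C[...,0]-c0[0],C[...,1]-c0[1])
    # cap dome side wall and cup outer wall, both as vertical cylinders
    A=C[(r<.045)&(r>.024)&(C[...,2]>zb+.018)&(C[...,2]<zb+.030)&(d>0)]
    B=C[(r<.045)&(r>.028)&(C[...,2]>.030)&(C[...,2]<.060)&(d>0)]
    print(n,'cap',len(A),fit(A,.033,c0),'cup',len(B),fit(B,.036,c0), 'wall r pct',np.percentile(np.hypot(*(A[:,:2]-c0).T),[5,50,95]).round(4))
```

```text
[0.52902349 0.05214396 0.11742123] [ 3.14102838e+00 -3.41170854e-04  1.55676960e+00] -0.3595791873495022
scene cap 184 (array([0.529 , 0.0544]), np.float64(0.0007)) cup 457 (array([0.5289, 0.0547]), np.float64(0.0008)) wall r pct [0.0294 0.0318 0.0344]
side cap 264 (array([0.5292, 0.0536]), np.float64(0.0006)) cup 553 (array([0.5286, 0.0531]), np.float64(0.0006)) wall r pct [0.0323 0.0342 0.0358]
```

Both cameras put the cap and cup axes within about 0.6 mm of each other. Lowering to the slot entry.

Call:
servo_tool(targets=[0,0,0.03,0,0,0,0,0,0,0.03,0,0,0,0,0,0,0.025,0,0,0,0,0,0,0.009,0,0,0,0,0,0,0.006,0,0,0,0,0,0,0,0,0,0,0])

```text
clock: 19.77
eef_pos: [0.529, 0.0516, 0.0573]
tool_rot: [3.141, -0.0, 1.559]
wrist_force: [-0.1, 0.2, -1.3]
gripper_width: 0.0117
gripper_force: 45.0
```

Call:
servo_tool(targets=[0,0,0.006,0,0,0,0,0,0,0.006,0,0,0,0,0,0,0.004,0,0,0,0,0,0,0,0,0,0,0])

```text
clock: 20.27
eef_pos: [0.5294, 0.0517, 0.0479]
tool_rot: [3.141, -0.0, 1.559]
wrist_force: [-0.0, 0.5, 5.3]
gripper_width: 0.0113
gripper_force: 45.0
```

Call:
servo_tool(targets=[0,0,0.003,0,0,0,0,0,0,0.002,0,0,0,0,0,0,0,0,0,0,0])

```text
clock: 20.65
eef_pos: [0.5295, 0.0516, 0.0469]
tool_rot: [3.14, 0.001, 1.559]
wrist_force: [-10.3, -1.8, 29.0]
gripper_width: 0.0115
gripper_force: 45.0
```

Call:
servo_tool(targets=[0,0,-0.001,0,0,0.06,0,0,0,0,0,0,0.07,0,0,0,0,0,0,0.07,0,0,0,0,0,0,0.07,0,0,0,0,0,0,0.07,0,0,0,0,0,0,0.07,0,0,0,0,0,0,0.07,0,0,0,0,0,0,0.07,0,0,0,0,0,0,0.07,0,0,0,0,0,0,0,0])

```text
clock: 21.9
eef_pos: [0.5297, 0.0527, 0.0469]
tool_rot: [3.141, -0.002, 0.318]
wrist_force: [-4.0, 1.8, 18.1]
gripper_width: 0.0116
gripper_force: 45.0
```

Call:
servo_tool(targets=[0,0,0,0,0,0.035,0,0,0,0,0,0,0.035,0,0,0,0.0005,0,0,0.005,0,0,0,0,0,0,0,0,0,0,0,0,0,0,0])

```text
clock: 22.52
eef_pos: [0.5297, 0.0532, 0.0469]
tool_rot: [-3.141, -0.002, 0.171]
wrist_force: [-5.1, 3.7, 20.3]
gripper_width: 0.0116
gripper_force: 45.1
```

Run:
```python
from h import *
s=arm.state();print(s['tool_rot'],s['ft_torque'],s['wrist_force'],s['gripper_force'])
zb=.05;c0=np.array([.529,.052]);from scipy.optimize import least_squares
T=[]
for n in('scene','side'):
    p,d,m=snap(n);C=cloud(m,d);r=np.hypot(C[...,0]-c0[0],C[...,1]-c0[1])
    for nm,lo,hi,R0 in(('cap',.069,.08,.033),('cup',.02,.045,.036)):
        A=C[(r<.045)&(r>.026)&(C[...,2]>lo)&(C[...,2]<hi)&(d>0)]
        q=least_squares(lambda x:np.hypot(*(A[:,:2]-x).T)-R0,c0,loss='soft_l1',f_scale=.001);print(n,nm,q.x.round(4))
    T.append(cv2.resize(p[200:310,240:385] if n=='scene' else p[210:320,260:405],(400,300),interpolation=cv2.INTER_CUBIC))
cv2.imwrite('pics/k.png',cv2.cvtColor(np.hstack(T),cv2.COLOR_RGB2BGR))
```

```text
[-3.14119786e+00 -2.21745394e-03  1.70937245e-01] [0.58870102 1.30486667 0.33250583] [-5.08614729  3.69375872 20.26423998] 45.06789712817408
scene cap [0.5303 0.0552]
scene cup [0.5287 0.0548]
side cap [0.5306 0.0538]
side cup [0.5285 0.0532]
```

View pics/k.png

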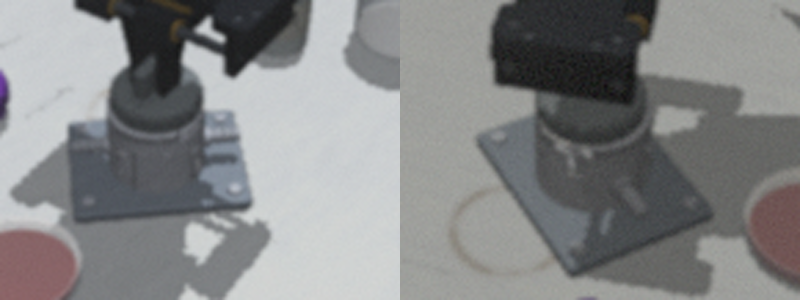

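The cap sits level on the rim, fully turned (about 79.5°), with 45 N grip and about 20 N of push. Its centre offset is about 2 mm, and the bottle and dish look undisturbed. Handing in.

```bash
python3 -c "
from workcell import arm
print(arm.sign_off())"
```

```text
the job is handed in; nothing more can be done
None
```

I handed the job in at about 22.6 s without a verdict coming back: the element stands in the well with its rib at the groove, and the cap is pressed on the rim, turned about 79.5° and still gripped at 45 N.

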